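# Slide a clay plinth disc along the jig's rail into its corner pocket

## Robot

A 7-joint arm with a two-finger parallel gripper is mounted at the origin on the work surface; the furniture and walls round the work are solid. World frame = base frame: x ahead of the robot, y to its left, z up, the work surface at z = 0. Lengths are in m, angles in rad, forces in N, time in s.
With the tool pointing down it reaches from about 0.35 to 0.9 m from the base axis. Payload 19.9 kg.
Tool frame: the origin (TCP) lies between the finger pads; the fingertips stand 19 mm ahead of it and the grasp point (between the pads) is the TCP; z points along the fingers, y is the line along which they close (so a half turn about z gives the same grasp; the last joint's range is limited). The gripper opens to 94 mm and grips with 3 to 60 N. Pads are 16 mm wide; open, the fingers measure 119 mm over their backs; the gripper's body (75 mm by 177 mm) begins 78 mm behind the grasp point.
Start: joints at [-1.212, 0.417, -0.01, 1.614, 0.005, 1.111, -0.053], TCP at [0.243, 0.576, 0.224] pointing down, gripper open.
Joint ranges: [-2.81, 2.81], [-0.39, 2.02], [-1.27, 1.25], [0.06, 2.57], [-1.19, 4.33], [0.19, 2], [-2.82, 2.82]. Speed limits (rad/s): [1.89, 1.89, 2.39, 2.39, 3.01, 3.01, 3.01].

## Interface

Orientations are given as a 3x3 rotation matrix whose columns are the frame's x, y, z axes.
In Python, from rig import robot gives the robot as it stands. Calls block until the motion is done:
- robot.move_ptp(position, orientation): joint-space move of the TCP to a pose.
- robot.move_linear(position, velocity=0.15, frame=None, threshold=None): straight line of the TCP; frame=None keeps the orientation; velocity is the mean speed in m/s. With threshold (N) it stops when the force on the tool has changed by that much, and returns True; else False.
- robot.goto_joints(angles): joint-space move.
- robot.gripper_to(opening): finger opening in m; the grip force is fixed at half the most; returns when the fingers have stopped.
- robot.pause(seconds).
- robot.ik(position, orientation): joint angles nearest the present ones, or None.
- robot.get_state(): the state.
- robot.grab_frame(name): name is "scene" or "top" or "wrist"; returns the picture (400x640x3 uint8, red, green, blue); there is no depth.
- robot.camera_info(name): a dict with "fx", "fy", "cx", "cy" (pixels), "rvec" (rotation vector, rad) and "tvec" (3), from world to camera coordinates, as OpenCV has them. Camera axes: x right, y down, z forward; pixel columns grow to the right and rows downward; lengths in m; the calibration is good to about 2 mm. A picture is of the moment at which its call begins: read the wrist's pose just before it. camera_info takes no time and is no camera call; for the wrist camera it gives the pose at the moment of the call.
A pose or a line that the arm cannot do raises robot.PlanningError and nothing moves.
- robot.sign_off(): hands the job in; it is judged then, once.
The state is a dict: "time": time; "qpos": joint angles; "joint_vel": joint speeds; "effort": joint torques, N m; "ee_pos": TCP position; "tool_rot": TCP orientation; "force": force on the tool from outside, world axes, zero at the start; "moment": the same for the moment, N m; "opening": finger opening in m; "grasp_force": force on a finger pad.
Only numpy, scipy, OpenCV 4.12 (cv2) and the standard library are available. Lean on these libraries where they do the work, as an engineer would, in place of code of your own. Each camera call takes 0.05 s, during which the arm holds its last target. There are 200 camera calls.

## Task

On the white corner jig, push the loose clay disc straight across with the fingertips until it touches the long dark rail, then keep it against the rail and slide it along into the corner pocket, until it touches both the rail and the end stop, and leave it lying there. Only push the disc: do not pick it up, tip it or lift it off the deck. Leave the paint jars standing where they are.

Things in the scene. Friction and masses are not known exactly. Their poses are not given: they have to be found in the camera images.
- jig: corner jig screwed to the desk (fixed; place and yaw vary): white deck 130 (x) x 240 (y) x 8 mm with a rail on its +x edge and a corner pocket at the -y end of the rail; the -x and +y edges are open. Origin: centre of the deck's underside, on the desk; z up. All parts stand square to its axes
- rail (a point): middle of the rail's inner face at deck height: jig frame x = +45, y = 0, z = 8 mm. Dark steel rail along y over the jig's whole length, 14 mm thick, 18 mm above the deck, 3 mm screw heads on top
- stop (a point): end stop, inner face, at deck height: jig frame x = 22, y = -105, z = 8 mm. Dark steel bar across the -y end, 14 mm thick, from x = -20 to +45 mm, 18 mm above the deck, 3 mm screw head on top
- lip (a point): middle of the round nose of the blue lip, at deck height: jig frame x = -11, y = -90, z = 8 mm. The lip, 10 mm thick in x and 14 mm above the deck, runs along y from the end stop to here; its face towards the rail is at x = -6 mm. Rail, end stop and lip form the corner pocket, 51 mm wide, open towards +y
- seat (a point): point on the deck's top in the corner pocket, over which the disc's centre stands when the disc touches both rail and end stop: jig frame x = 22, y = -82, z = 8 mm. Axes as those of the jig
- disc: loose round disc of glazed orange-brown clay, smooth (slides easily on deck and rail, friction about 0.3), 46 mm in diameter, 14 mm thick, with a small dark dot in the middle of its top; about 50 g. Lies flat on the deck on the half away from the pocket (jig y = 30 to 80 mm), 24 to 44 mm clear of the rail. Origin: centre of its underside, z up
- pink_pot: bystander: small pink paint jar with pink screw lid, 45 mm across, 63 mm high, standing loose on the desk behind the rail or beyond the end stop. Origin: centre of its underside
- gold_jar: bystander: small gold-coloured paint jar, 46 mm across, 61 mm high, standing loose on the desk behind the rail or beyond the end stop. Origin: centre of its underside
- blue_jar: bystander: small blue paint jar with light lid, 45 mm across, 59 mm high, standing loose on the desk behind the rail or beyond the end stop. Origin: centre of its underside
Mind the look-alikes: they are no part of the job. Leave any pink or turquoise look-alike of the disc alone.

How it is judged:
By the outcome, as a careful person would: the job done as asked, in the order asked, and still so for the second after the job is handed in, with the robot touching nothing.
It also fails if it takes over 48 s, if anything falls off the work surface, if the arm or the gripper's body presses on something with over 40 N, if the wrist force passes 120 N, or if a joint passes its speed limit or range.

## Working session

There is one attempt and no reset: what is moved stays moved. The work goes in short steps, each a Python script; the robot and the scene stay as the last script left them, time stands still between calls to the robot, and variables do not carry over. Pictures are saved under pics/ and viewed, at most 10 in all, crops included, and the job is handed in when it is done.

```bash
mkdir -p pics; python3 - <<'E'
from rig import robot
import cv2
for n in("top","scene"):
    cv2.imwrite(f"pics/{n}0.png",robot.grab_frame(n)[:,:,::-1]); c=robot.camera_info(n); print(n,c)
E
```

```text
top {'fx': 378.2813956672886, 'fy': 378.2813956672886, 'cx': 317.6630114684236, 'cy': 205.31751866310086, 'rvec': array([ 2.18177037, -2.23151363,  0.08755164]), 'tvec': array([-0.01666662,  0.53724484,  0.85359259])}
scene {'fx': 460.4322557872992, 'fy': 460.4322557872992, 'cx': 321.79145711517504, 'cy': 199.95585052720475, 'rvec': array([ 2.39333088, -0.5954598 ,  0.227288  ]), 'tvec': array([-0.51088797,  0.22023052,  0.83961436])}
```

View pics/top0.png

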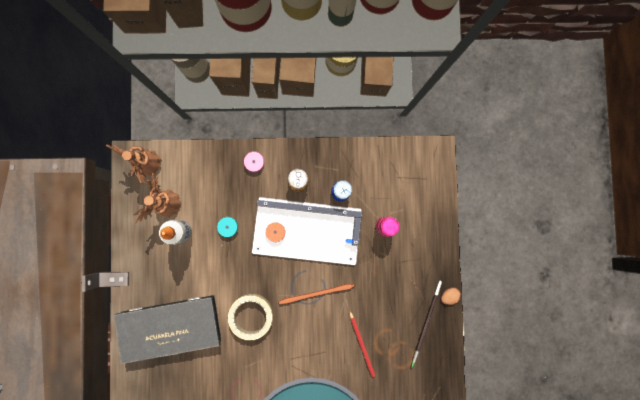

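View pics/scene0.png

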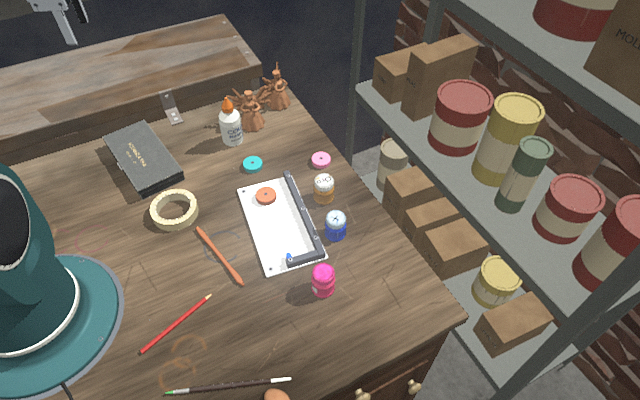

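The orange-brown disc lies on the deck at top (275,232). The look-alikes off the jig are turquoise at (227,227) and pink at (254,162). The rail is on the upper edge and the pocket is at the right, with the blue nose near (350,242). The jars are at (298,180), (342,190) and (389,227). I choose the orange-brown one on the deck and will check it in a close crop.

```bash
cat > h.py <<'E'
import numpy as np, cv2
def px2w(c,uv,z):
    R=cv2.Rodrigues(np.array(c["rvec"],float))[0]; t=np.array(c["tvec"],float)
    uv=np.atleast_2d(np.array(uv,float))
    d=np.c_[(uv[:,0]-c["cx"])/c["fx"],(uv[:,1]-c["cy"])/c["fy"],np.ones(len(uv))]@R
    o=-R.T@t
    return o+d*((z-o[2])/d[:,2])[:,None]
def w2px(c,P):
    K=np.array([[c["fx"],0,c["cx"]],[0,c["fy"],c["cy"]],[0,0,1.]])
    return cv2.projectPoints(np.array(P,float).reshape(-1,1,3),np.array(c["rvec"],float),np.array(c["tvec"],float),K,None)[0][:,0]
E
python3 - <<'E'
from rig import robot
from h import *
c=robot.camera_info("top")
im=cv2.imread("pics/top0.png")
cv2.imwrite("pics/crop1.png",cv2.resize(im[170:280,230:390],None,fx=5,fy=5,interpolation=cv2.INTER_CUBIC))
print(px2w(c,[(275,232)],.022),px2w(c,[(254,259),(357,265),(362,208),(258,200)],.008),px2w(c,[(298,180),(342,190),(389,227)],.06))
print(robot.get_state()["tool_rot"].round(3), robot.camera_info("wrist"))
E
```

```text
[[0.47805745 0.06928358 0.022     ]] [[ 0.41742411  0.11942913  0.008     ]
 [ 0.39771487 -0.11621489  0.008     ]
 [ 0.52861098 -0.13162193  0.008     ]
 [ 0.55236786  0.10832486  0.008     ]] [[ 0.59051683  0.014018    0.06      ]
 [ 0.56664155 -0.0814905   0.06      ]
 [ 0.48362262 -0.18191409  0.06      ]]
[[-0.921  0.389 -0.   ]
 [ 0.389  0.921 -0.001]
 [-0.    -0.001 -1.   ]] {'fx': 288.61191858944727, 'fy': 288.61191858944727, 'cx': 317.9174523383781, 'cy': 200.95282773021017, 'rvec': array([-2.4199825 , -1.60417343, -0.22070259]), 'tvec': array([-0.62388483, -0.02867726,  0.39314601])}
```

View pics/crop1.png

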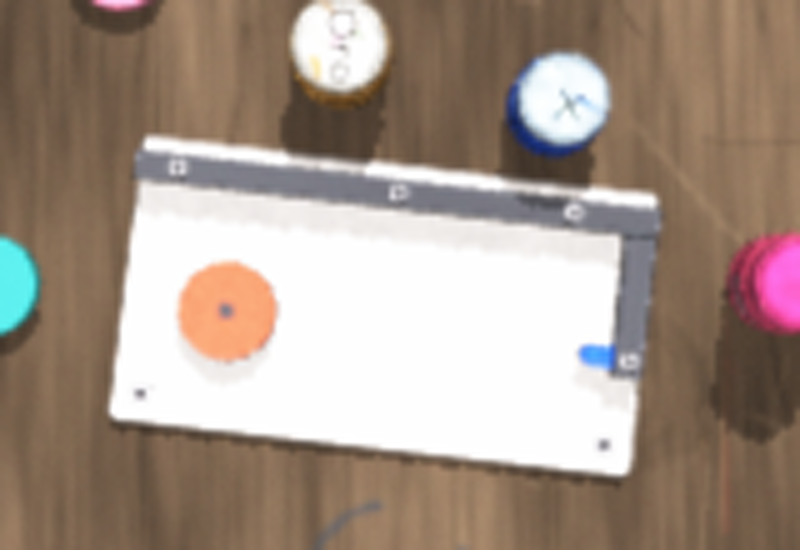

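The crop confirms it: the orange-brown disc with a dark dot is at crop (226,311), on the deck away from the pocket. Deck corners are at crop (108,418), (632,475), (658,195) and (145,137), and the blue nose is at (585,354). Next I fit the jig pose and move above it for one close look.

```bash
cat >> h.py <<'E'
def fit(jxy,wxy):
    """rigid 2D fit jig->world"""
    a=np.array(jxy,float);b=np.array(wxy,float);A=a-a.mean(0);B=b-b.mean(0)
    th=np.arctan2((A[:,0]*B[:,1]-A[:,1]*B[:,0]).sum(),(A*B).sum())
    R=np.array([[np.cos(th),-np.sin(th)],[np.sin(th),np.cos(th)]]);o=b.mean(0)-R@a.mean(0)
    return th,o,(b-(a@R.T+o))*1e3
def jw(th,o,p,z=None):
    R=np.array([[np.cos(th),-np.sin(th)],[np.sin(th),np.cos(th)]])
    w=R@np.array(p[:2],float)+o
    return w if z is None else np.r_[w,z]
def rot(yaw): # tool down, tool y at world angle yaw
    y=np.array([np.cos(yaw),np.sin(yaw),0]);z=np.array([0,0,-1.]);return np.c_[np.cross(y,z),y,z]
E
python3 - <<'E'
from rig import robot
from h import *
c=robot.camera_info("top")
cr=np.array([(108,418),(632,475),(658,195),(145,137)])/5+[230,170]-0.4
J=np.array([(-65,120),(-65,-120),(65,-120),(65,120)])/1e3
th,o,r=fit(J,px2w(c,cr,.008)[:,:2]); print(th,o,r.round(1))
d=px2w(c,np.array([226,311])/5+[230,170]-.4,.022)[0,:2]
R=np.array([[np.cos(th),-np.sin(th)],[np.sin(th),np.cos(th)]]); dj=R.T@(d-o); print("disc",d,dj)
for yaw in (th+np.pi/2,th-np.pi/2,th,th+np.pi):
    for p in([dj[0]-.06,dj[1]],[.02,.1],[.02,-.05]):
        q=robot.ik(jw(th,o,p,.03),rot(yaw)); print(round(yaw,2),p,None if q is None else np.round(q,2))
robot.move_ptp(jw(th,o,[-.07,0],.27),rot(th+np.pi/2))
w=robot.camera_info("wrist"); im=robot.grab_frame("wrist")[:,:,::-1].copy()
cv2.imwrite("pics/w1raw.png",im)
pts=[(-.065,.12,.008),(-.065,-.12,.008),(.045,0,.026),(.045,.12,.026),(.045,-.105,.026),(-.02,-.105,.026),(-.006,-.09,.022),(dj[0],dj[1],.022)]
for u in w2px(w,[jw(th,o,p,p[2]) for p in pts]):
    print(u.round(1)); cv2.drawMarker(im,tuple(int(v) for v in u.round()),(0,255,0),cv2.MARKER_CROSS,9,1)
cv2.imwrite("pics/w1.png",im); print(robot.get_state()["time"])
E
```

```text
-0.1337727183902796 [ 0.47899727 -0.00279841] [[ 0.2  0.8]
 [ 0.1 -0.9]
 [-0.2  0.7]
 [-0.1 -0.6]]
disc [0.47851916 0.06972673] [-0.01014682  0.07181341]
1.44 [np.float64(-0.07014681646938878), np.float64(0.0718134110642598)] [-0.44  0.4   0.21  2.24 -0.16  0.52  1.33]
1.44 [0.02, 0.1] [-0.41  0.52  0.21  2.01 -0.18  0.62  1.35]
1.44 [0.02, -0.05] [-0.27  0.51  0.39  2.08 -0.33  0.61  1.78]
-1.7 [np.float64(-0.07014681646938878), np.float64(0.0718134110642598)] [-0.79  0.47  0.63  2.25 -0.52  0.57 -1.47]
-1.7 [0.02, 0.1] [-0.68  0.58  0.55  2.02 -0.48  0.67 -1.52]
-1.7 [0.02, -0.05] [-0.53  0.6   0.72  2.09 -0.63  0.68 -1.09]
-0.13 [np.float64(-0.07014681646938878), np.float64(0.0718134110642598)] [-0.6   0.42  0.4   2.24 -0.32  0.53 -0.09]
-0.13 [0.02, 0.1] [-0.62  0.56  0.47  2.02 -0.41  0.65 -0.02]
-0.13 [0.02, -0.05] [-0.36  0.53  0.5   2.08 -0.43  0.63  0.3 ]
3.01 [np.float64(-0.07014681646938878), np.float64(0.0718134110642598)] [-0.2   0.39 -0.06  2.23  0.05  0.52  2.71]
3.01 [0.02, 0.1] [-0.15  0.51 -0.11  2.    0.1   0.63  2.68]
3.01 [0.02, -0.05] [-0.77  0.81  1.08  2.09 -0.98  0.88 -2.37]
[398.4 178.1]
[237.5 178. ]
[317.9 250.8]
[396.1 250.9]
[249.5 250.8]
[246.7 210.4]
[257.9 218.5]
[365.9 215.9]
2.2833
```

View pics/w1.png

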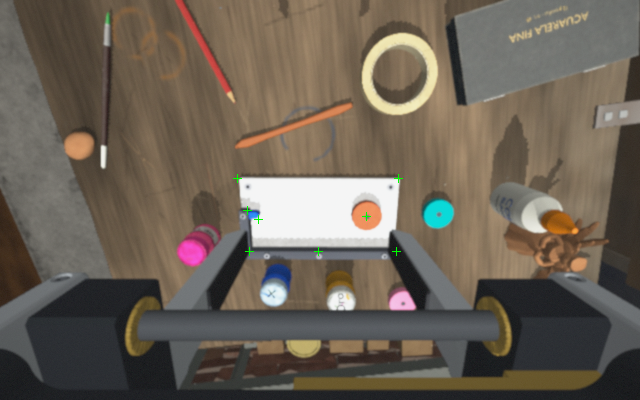

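The overlay agrees with the image to about 1–2 mm: the disc is at (367,216), the rail line is near row 250 and the blue nose is at (253,215). I now push it straight across with a two-finger cradle.

```bash
cat >> h.py <<'E'
TH=-0.13377;O=np.array([.479,-.0028]);Z=.0305
E
python3 - <<'E'
from rig import robot
from h import *
J=lambda x,y,z:jw(TH,O,[x,y],z)
robot.gripper_to(.024)
robot.move_ptp(J(-.055,.072,.09),rot(TH+np.pi/2))
robot.move_linear(J(-.055,.072,Z),.08); s=robot.get_state(); print(s["opening"],s["ee_pos"],s["force"])
print(robot.move_linear(J(-.003,.072,Z),.03,threshold=4))
s=robot.get_state();R=rot(0)
print(s["ee_pos"],s["force"],s["time"], "jig x",((s["ee_pos"][:2]-O)@[np.cos(TH),np.sin(TH)]))
robot.move_linear(J(-.03,.072,Z),.06)
robot.move_linear(J(-.03,.072,.1),.15)
im=robot.grab_frame("top")[:,:,::-1]; 
cv2.imwrite("pics/t2.png",cv2.resize(im[170:280,230:390],None,fx=5,fy=5,interpolation=cv2.INTER_CUBIC))
w=robot.grab_frame("wrist")[:,:,::-1]; cv2.imwrite("pics/w2.png",w)
E
```

```text
0.02396729564530185 [0.4343894  0.07587596 0.03086427] [ 0.15838696  0.54353763 -0.86815882]
True
[0.48264225 0.06926574 0.030116  ] [-0.57214031  0.72663397  1.29569336] 6.6333 jig x -0.006001795703952807
```

View pics/w2.png

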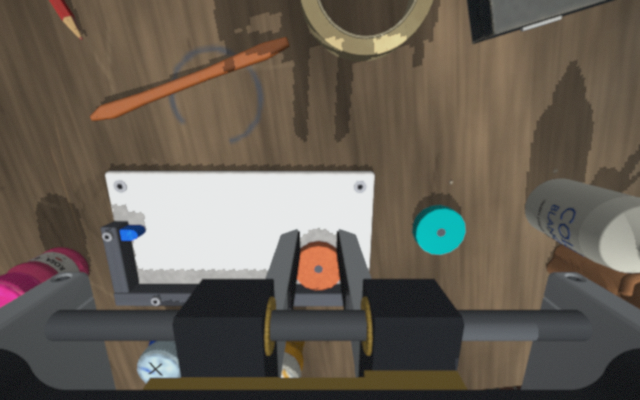

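The disc, with its dot at (318,269), now sits against the rail between the fingers, and the stop came at tool x = -6.0 mm against an expected -5.6 mm. Next I slide it along the rail from behind, with the cradle offset slightly so it presses the disc towards the rail.

```bash
python3 - <<'E'
from rig import robot
from h import *
J=lambda x,y,z:jw(TH,O,[x,y],z)
R=np.array([[np.cos(TH),-np.sin(TH)],[np.sin(TH),np.cos(TH)]])
inv=lambda p:(np.array(p)[:2]-O)@R*1e3
print("disc jig",inv(px2w(robot.camera_info("wrist"),(318,269),.022)[0]))
robot.gripper_to(.014)
robot.move_ptp(J(.019,.118,.1),rot(TH))
robot.move_linear(J(.019,.118,Z),.08); s=robot.get_state(); print(s["opening"],inv(s["ee_pos"]),s["ee_pos"][2],s["force"])
print(robot.move_linear(J(.019,-.050,Z),.05,threshold=6))
s=robot.get_state(); print(inv(s["ee_pos"]),s["force"],s["time"])
cv2.imwrite("pics/w3.png",robot.grab_frame("wrist")[:,:,::-1])
E
```

```text
disc jig [22.52155897 71.18787456]
0.014084425811339939 [ 19.32517122 118.05730957] 0.03089834072691548 [-0.51010057 -0.57253431 -0.22997776]
False
[ 18.9984996  -49.68775701] [ 0.06791277  3.32934713 -0.26605595] 14.125
```

View pics/w3.png

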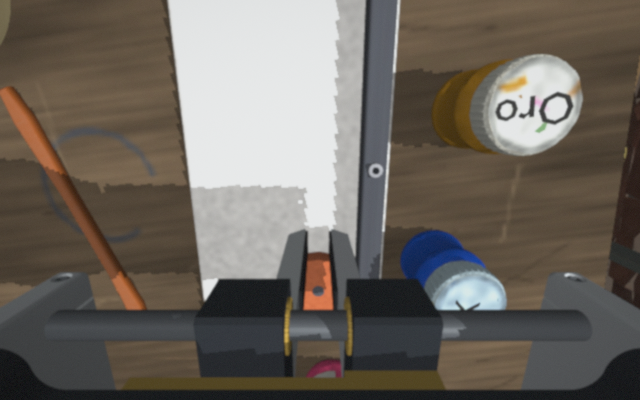

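The disc's dot is at (318,291), between the fingertips and still by the rail. I push on gently to the end stop.

```bash
python3 - <<'E'
from rig import robot
from h import *
J=lambda x,y,z:jw(TH,O,[x,y],z)
R=np.array([[np.cos(TH),-np.sin(TH)],[np.sin(TH),np.cos(TH)]])
inv=lambda p:(np.array(p)[:2]-O)@R*1e3
print("disc jig",inv(px2w(robot.camera_info("wrist"),(318,291),.022)[0]))
print(robot.move_linear(J(.019,-.060,Z),.02,threshold=5))
s=robot.get_state(); print(inv(s["ee_pos"]),s["force"],s["time"],"disc fwd y est",inv(s["ee_pos"])[1]-28.7)
robot.pause(.3); s=robot.get_state(); print(inv(s["ee_pos"]),s["force"])
robot.move_linear(J(.019,-.03,Z),.04)
robot.move_linear(J(.019,-.03,.12),.15)
robot.move_linear(J(-.05,.03,.2),.2)
cv2.imwrite("pics/w4.png",robot.grab_frame("wrist")[:,:,::-1])
im=robot.grab_frame("top")[:,:,::-1]; 
c=robot.camera_info("top")
out=cv2.resize(im[170:280,230:390],None,fx=5,fy=5,interpolation=cv2.INTER_CUBIC)
cv2.imwrite("pics/t4.png",out)
print("seat px in crop",(w2px(c,J(.022,-.082,.022))-[230,170]+.4)*5,robot.get_state()["time"])
E
```

```text
disc jig [ 19.06452672 -81.86371271]
True
[ 18.90838449 -49.65655302] [0.87497655 2.78553782 1.35140938] 14.3917 disc fwd y est -78.35655302278616
[ 18.7469724  -49.61806595] [0.87315249 2.95693668 0.97254504]
seat px in crop [[571.11205738 277.82758694]] 16.9417
```

View pics/t4.png

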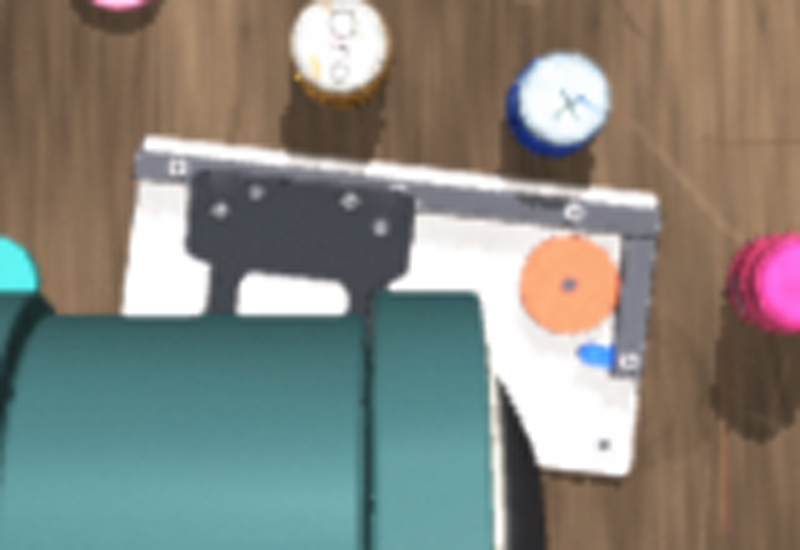

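The top view puts the dot at crop (569,285) against a seat at (571,278), so the disc may be about 3 mm off the rail. I take a closer look before mending it.

```bash
python3 - <<'E'
from rig import robot
from h import *
J=lambda x,y,z:jw(TH,O,[x,y],z)
robot.move_ptp(J(-.055,-.05,.15),rot(TH+np.pi/2))
w=robot.camera_info("wrist"); im=robot.grab_frame("wrist")[:,:,::-1].copy()
P=lambda *p:w2px(w,[J(*q) for q in p])
print(P((.022,-.082,.022),(.045,-.105,.026),(.045,0,.026),(-.02,-.105,.026),(-.006,-.09,.022),(-.065,-.12,.008)).round(1))
cv2.imwrite("pics/w5raw.png",im)
u=P((.0,-.08,.022))[0]; x0,y0=int(max(0,u[0]-130)),int(max(0,u[1]-80)); print(x0,y0)
cv2.imwrite("pics/w5.png",cv2.resize(im[y0:y0+190,x0:x0+260],None,fx=3,fy=3,interpolation=cv2.INTER_CUBIC))
np.save("w5.npy",np.r_[w["rvec"],w["tvec"]])
E
```

```text
[[289.8 265.3]
 [269.5 285.6]
 [363.3 285.5]
 [266.7 231.5]
 [281.7 242.1]
 [253.5 186.2]]
161 167
```

View pics/w5.png

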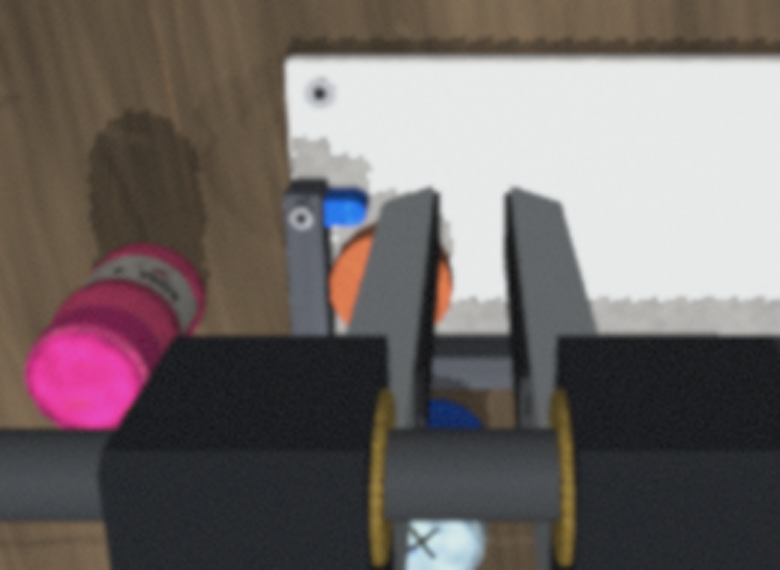

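The disc touches the end stop (left edge at crop 330, stop face at 331). Its far edge, at crop row 228, is about 3 mm too far from the rail. I mend this with a 45° nudge into the corner, fingers closed.

```bash
python3 - <<'E'
from rig import robot
from h import *
J=lambda x,y,z:jw(TH,O,[x,y],z)
R=np.array([[np.cos(TH),-np.sin(TH)],[np.sin(TH),np.cos(TH)]])
inv=lambda p:((np.array(p)[:2]-O)@R*1e3).round(1)
robot.gripper_to(0.)
robot.move_ptp(J(-.012,-.046,.09),rot(TH+np.pi/4))
robot.move_linear(J(-.012,-.046,Z),.08)
print(robot.move_linear(J(.006,-.064,Z),.02,threshold=8))
s=robot.get_state(); print(inv(s["ee_pos"]),(s["force"][:2]@R).round(2),s["time"])
robot.pause(.2); s=robot.get_state(); print(inv(s["ee_pos"]),(s["force"][:2]@R).round(2))
robot.move_linear(J(-.015,-.043,Z),.05)
robot.move_linear(J(-.015,-.043,.1),.15)
robot.move_ptp(J(-.05,.06,.25),rot(TH+np.pi/2))
im=robot.grab_frame("top")[:,:,::-1]; cv2.imwrite("pics/t6raw.png",im)
a=im[200:260,310:370]
w=robot.grab_frame("wrist")[:,:,::-1]; cv2.imwrite("pics/w6raw.png",w)
u=w2px(robot.camera_info("wrist"),J(.01,-.07,.022))[0]; x0,y0=int(max(0,u[0]-50)),int(max(0,u[1]-50)); print(u)
b=w[y0:y0+100,x0:x0+100]
z=lambda i:cv2.resize(i,(400,400),interpolation=cv2.INTER_CUBIC)
cv2.imwrite("pics/m6.png",np.hstack([z(a),z(b)])); print(robot.get_state()["time"])
hsv=lambda i:cv2.cvtColor(i,cv2.COLOR_BGR2HSV)
for n,z0 in(("top",im),("t4",None)):
    if z0 is None: continue
    m=cv2.inRange(hsv(z0[200:260,310:370]),(5,100,120),(16,255,255));mm=cv2.moments(m,True)
    p=(310+mm["m10"]/mm["m00"],200+mm["m01"]/mm["m00"]);print(p,inv(px2w(robot.camera_info("top"),p,.022)[0]))
E
```

```text
True
[ -1.2 -57.2] [-0.85  1.7 ] 21.3417
[ -1.2 -57.2] [-0.92  0.67]
[228.35635194 221.63483927]
23.575
(343.680412371134, 225.28865979381442) [ 21.7 -81.7]
```

View pics/m6.png

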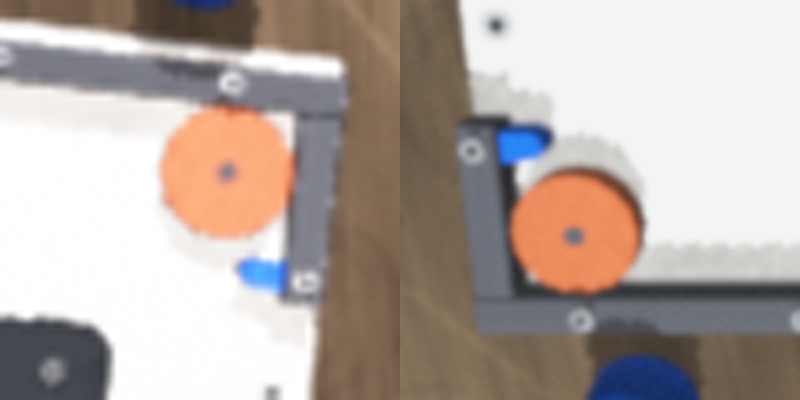

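Both views show the disc lying in the corner, with the dot at left (228,171) and right (573,236), and it measures jig (21.7, -81.7). I give one firmer confirming nudge in case a sub-millimetre gap remains.

```bash
python3 - <<'E'
from rig import robot
from h import *
J=lambda x,y,z:jw(TH,O,[x,y],z)
R=np.array([[np.cos(TH),-np.sin(TH)],[np.sin(TH),np.cos(TH)]])
inv=lambda p:((np.array(p)[:2]-O)@R*1e3).round(1)
robot.move_ptp(J(-.013,-.045,.09),rot(TH+np.pi/4))
robot.move_linear(J(-.013,-.045,Z),.08)
robot.move_linear(J(-.004,-.054,Z),.03); robot.pause(.3)
for k in range(6):   # creep until a steady force shows
    robot.move_linear(J(-.003+.001*k,-.055-.001*k,Z),.01,threshold=15); robot.pause(.2)
    s=robot.get_state(); f=s["force"][:2]@R; print(inv(s["ee_pos"]),f.round(2),round(s["time"],1))
    if np.hypot(*f)>8: break
robot.move_linear(J(-.015,-.043,Z),.05)
robot.move_linear(J(-.015,-.043,.1),.15)
robot.move_ptp(J(-.05,.06,.25),rot(TH+np.pi/2))
im=robot.grab_frame("top")[:,:,::-1]; w=robot.grab_frame("wrist")[:,:,::-1]
m=cv2.inRange(cv2.cvtColor(im[200:260,310:370],cv2.COLOR_BGR2HSV),(5,100,120),(16,255,255));mm=cv2.moments(m,True)
p=(310+mm["m10"]/mm["m00"],200+mm["m01"]/mm["m00"]);print(p,inv(px2w(robot.camera_info("top"),p,.022)[0]))
z=lambda i:cv2.resize(i,(400,400),interpolation=cv2.INTER_CUBIC)
cv2.imwrite("pics/m7.png",np.hstack([z(im[200:260,310:370]),z(w[171:271,178:278])])); print(robot.get_state()["time"])
E
```

```text
[ -3. -55.] [ 0.11 -0.4 ] 26.6
[ -2. -56.] [-0.42 -0.2 ] 27.1
[ -1. -57.] [-1.17  1.3 ] 27.6
[ -0.9 -57.2] [-6.32  5.68] 28.1
(343.71379310344827, 225.29310344827587) [ 21.7 -81.8]
30.1667
```

View pics/m7.png

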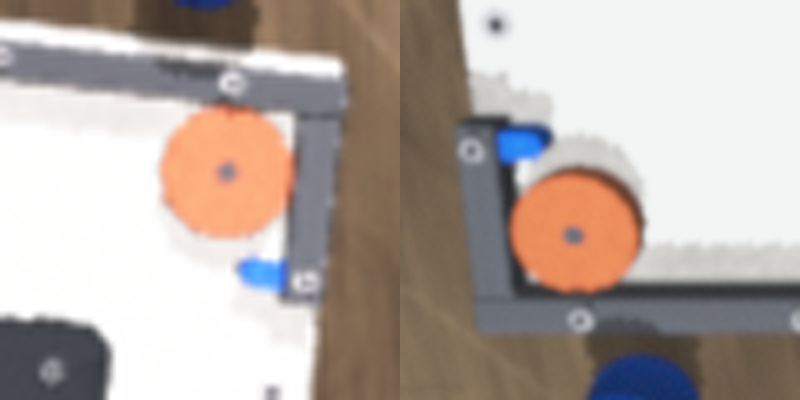

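The disc is unmoved and wedged in the corner: about 8.5 N, split between rail and stop, with the tool blocked at the same place. The dot is at left (228,171). The arm is clear, so I hand in.

```bash
python3 -c "
from rig import robot
print(robot.sign_off())"
```

```text
the job is handed in; nothing more can be done
None
```

I handed the job in at about 30 s: the disc lies flat in the corner pocket touching both rail and end stop, but near the end of the slide it stood about 3 mm off the rail, so a 45° push seated it; no jar was touched.

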